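# Seat an LED bar in the soldering jig

## Task

Without lifting it, push the skewed LED bar at two points until it lies flush along the whole of the jig's dark steel rail, and hold it pressed home there for a second with a steady, light push of about 8 newtons. Then slide it along the rail up to the orange end stop, hold its end against that with the same push, and leave it lying flush against both. Never drive it into the rail or the stop with more than 25 newtons, and leave the tools around the jig where they are.

Things in the scene. Friction and masses are not known exactly. Their poses are not given: they have to be found in the camera images.
- jig: Fixed white base plate of the soldering jig, lying on the bench, 200 (x) x 410 (y) x 6 mm thick; top face at 6 mm above the bench. Origin: centre of its underside. Its x axis points towards the rail, its y axis runs along the rail. The jig stands at a different place and yaw each time; rail, stop and block are screwed to it and share its yaw.
- rail: Fixed straight dark steel rail on the far (+x) side of the plate, 20 (x) x 360 (y) x 24 mm high, rigid. Origin: centre of its underside, 6 mm above the bench. The bar's resting face is its -x face, 10 mm from the origin.
- stop: Fixed orange end stop on the plate, a block 60 (x) x 16 (y) x 24 mm high, rigid. Origin: centre of its underside, 6 mm above the bench. It is at the left (+y) or the right (-y) end of the jig, 168 mm from the middle of the rail, and its inner face lies 8 mm from its origin. Its rail-side end is 5 mm clear of the rail face.
- block: Fixed black end block of the same size as the orange stop, at the opposite end of the jig; not to be used as the stop. The inner faces of the two are 320 mm apart.
- bar: Loose aluminium LED bar with blue board and yellow LEDs on top, 40 (x) x 220 (y) x 18 mm high (LEDs 3 mm more), 0.14-0.28 kg, lying on the plate askew by up to 0.22 rad. Origin: centre of its underside. y is its long axis (ends at +-110 mm); +x face looks to the rail. Smooth: friction 0.2-0.3; slides under 0.3 to 1 N, and a push loses up to 2 N in friction before it reaches rail or stop.
- bar_left (a point): Point on the bar's rail-side face at its +y end (20, 110, 9 mm from the bar's origin).
- bar_right (a point): Point on the bar's rail-side face at its -y end (20, -110, 9 mm from the bar's origin).
- pliers: Bystander: loose pliers with blue handles, about 140 x 62 x 16 mm, lying right of the jig. Origin: on the bench near the pivot.
- spool: Bystander: loose upright solder spool, 60 mm diameter, 36 mm high, left of the jig. Origin: centre of its underside.
- holder: Bystander: loose wooden block 90 x 50 x 22 mm with a small blue circuit board standing in it up to 57 mm high, right of the jig. Origin: centre of its underside.
There are look-alikes about, which are no part of the job. Of the things shaped like the bar, the aluminium one is meant.

How it is judged:
By the outcome, as a careful person would: the job done as asked, in the order asked, and still so for the second after the job is handed in, with the robot touching nothing.
It also fails if it takes over 72 s, if anything falls off the work surface, if the arm or the gripper's body presses on something with over 40 N, if the wrist force passes 120 N, or if a joint passes its speed limit or range.

## Robot

A 6-joint arm with a two-finger parallel gripper is mounted at the origin on the work surface. World frame = base frame: x ahead of the robot, y to its left, z up, the work surface at z = 0. Lengths are in m, angles in rad, forces in N, time in s.
With the tool pointing down it reaches from about 0.35 to 0.775 m from the base axis. Payload 7.3 kg.
Tool frame: the origin (TCP) lies midway between the tips of the shut fingers; the grasp point (between the pads) lies 19 mm behind it (env.grip_depth is the distance from the TCP to the grasp point, in m); z points along the fingers, y is the line along which they close (so a half turn about z gives the same grasp; the last joint's range is limited). The gripper opens to 92 mm and grips with 3 to 60 N. Pads are 19 mm wide; open, the fingers measure 130 mm over their backs; the gripper's body (75 mm by 190 mm) begins 47 mm behind the grasp point.
Start: joints at [1.1, 0.342, 1.524, -0, 1.275, -0.146], TCP at [0.168, 0.498, 0.227] pointing down, gripper open.
Joint ranges: [-2.53, 2.53], [-0.77, 2.02], [0.04, 2.7], [-1, 4.14], [0.28, 2.66], [-3.11, 3.11]. Speed limits (rad/s): [2.57, 2.57, 3.14, 3.14, 3.14, 3.14].

## Interface

Orientations are given as a rotation vector (axis times angle).
In Python, from bench import env, imaging, job_done gives the robot as it stands.
- The arm moves only by the tool drive_tool, never from a script. Its argument "deltas" is a list of rows, each a list of 2 entries, a list of its own where there are three numbers: the shift along the tool's x, y, z in m, then the turn about the tool's z in rad. In form: [[[tx, ty, tz], spin], ...]. A call has 1 to 20 rows; each row is the pose to reach, as a shift and turn from the pose commanded when the call began, along the tool's axes at that moment; what a row does not reach only later rows make up. A row lasts 1/10 s, in which the tool goes at most 50 mm and 8.59 degrees, less where a joint would pass 70% of its speed; a pose out of reach is approached as far as the arm can. A call with a gripper value outside its range is refused whole. "fingers" is the opening in per cent of the stroke, from 0 (shut) to 100 (fully open), set as the call begins (left out, the last holds). The fingers move at their own pace and stop on an object; "force" is the grip in N (left out, the last holds). Time passes only in rows, so rows that repeat a pose let the fingers close. It gives the time, the measured TCP pose, the force, the opening and the grip force at its end, in the units of the state.
- env.read_state(): the state, without advancing time (a new reading comes with each control period).
- imaging.capture(name): name is "side" or "top"; returns the picture (420x560x3 uint8, red, green, blue); there is no depth.
- imaging.camera_params(name): a dict with "intrinsics" (3x3 intrinsics, pixels), "pose" (4x4, takes a point from camera to world coordinates). Camera axes: x right, y down, z forward; pixel columns grow to the right and rows downward; lengths in m; the calibration is good to about 2 mm. A picture is of the moment at which its call begins. camera_params takes no time and is no camera call.
- job_done(): hands the job in; it is judged then, once.
The state is a dict: "t": time; "joint_pos": joint angles; "qd": joint speeds; "joint_torque": joint torques, N m; "eef_pos": TCP position; "tool_rot": TCP orientation; "contact_force": force on the tool from outside, world axes, zero at the start; "wrist_torque": the same for the moment, N m; "opening": finger opening in m; "grip_force": force on a finger pad.
Only numpy, scipy, OpenCV 4.12 (cv2) and the standard library are available. Lean on these libraries where they do the work, as an engineer would, in place of code of your own. Each camera call takes 0.05 s, during which the arm holds its last target. There are 200 camera calls.

## Working session

There is one attempt and no reset: what is moved stays moved. The work goes in short steps, Python scripts to look and compute and a tool call to move; the robot and the scene stay as the last step left them, time stands still between calls to the robot, and variables do not carry over. Pictures are saved under pics/ and viewed, at most 10 in all, crops included, and the job is handed in when it is done.

Besides the shell and the picture viewer there is one more tool, called by a JSON object that holds its "name" and its "arguments", one argument or row to a line. drive_tool: Moves the arm, as the interface text tells. Its arguments: {"type":"object","properties":{"deltas":{"type":"array"},"fingers":{"type":"number"},"force":{"type":"number"}},"required":["deltas"]}

```bash
mkdir -p pics; python3 - <<'E'
from bench import env, imaging
import cv2, numpy as np
for n in("top","side"):
    im=imaging.capture(n); cv2.imwrite(f"pics/{n}0.png",im[:,:,::-1])
    p=imaging.camera_params(n); print(n,np.round(p["intrinsics"],1).tolist(),np.round(p["pose"],3).tolist())
s=env.read_state(); print({k:np.round(v,3).tolist() for k,v in s.items()})
E
```

```text
top [[393.5, 0.0, 280.1], [0.0, 393.5, 204.2], [0.0, 0.0, 1.0]] [[0.004, -0.983, 0.183, 0.251], [-1.0, 0.0, 0.022, -0.005], [-0.021, -0.183, -0.983, 1.281], [0.0, 0.0, 0.0, 1.0]]
side [[457.8, 0.0, 279.1], [0.0, 457.8, 207.8], [0.0, 0.0, 1.0]] [[-0.995, -0.079, 0.057, 0.421], [-0.095, 0.658, -0.747, 0.86], [0.022, -0.749, -0.662, 0.795], [0.0, 0.0, 0.0, 1.0]]
{'t': 0.1, 'joint_pos': [1.1, 0.343, 1.525, -0.0, 1.275, -0.146], 'qd': [-0.001, -0.002, -0.002, 0.001, -0.0, -0.001], 'joint_torque': [0.001, -43.2, -24.469, 0.072, 0.053, -0.0], 'eef_pos': [0.167, 0.497, 0.226], 'tool_rot': [-0.508, -3.1, 0.002], 'contact_force': [0.086, -0.618, -0.468], 'wrist_torque': [0.029, 0.097, 0.041], 'grip_force': 0.0, 'opening': 0.092}
```

View pics/top0.png

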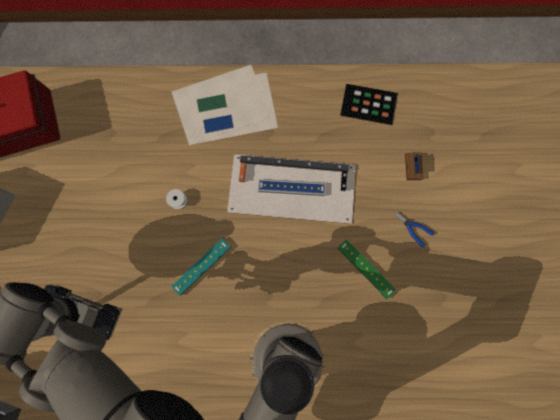

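View pics/side0.png

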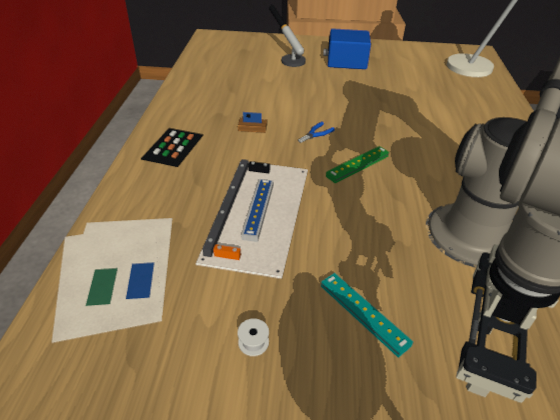

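The top picture shows the jig at cols 230–356, rows 155–222. The rail is along its far edge, the orange stop at its left end (242,172), the black block at the right (345,180), and the bar at cols 258–325, rows 179–196. The side picture agrees: bar from (250,238) to (265,180), orange stop at (228,252).

```bash
cat > h.py <<'E'
import cv2, numpy as np
from bench import env, imaging
from scipy.spatial.transform import Rotation as R
def ray(n,uv,z):
    p=imaging.camera_params(n);K=np.array(p["intrinsics"]);T=np.array(p["pose"])
    uv=np.atleast_2d(uv).astype(float)
    d=np.c_[uv,np.ones(len(uv))]@np.linalg.inv(K).T@T[:3,:3].T
    return T[:3,3]+d*((z-T[2,3])/d[:,2])[:,None]
def rect(n,mask,z):
    c=max(cv2.findContours(mask.astype(np.uint8),cv2.RETR_EXTERNAL,cv2.CHAIN_APPROX_NONE)[0],key=cv2.contourArea)[:,0]
    P=ray(n,c,z)[:,:2]
    (cx,cy),(w,h),a=cv2.minAreaRect((P*1000).astype(np.float32))
    if w>h: w,h,a=h,w,a+90     # h long; long axis angle
    b=np.deg2rad(a)            # yaw of short axis
    b=(b+np.pi/2)%np.pi-np.pi/2
    return np.round([cx,cy,w,h],1),round(b,4)
def masks(im,box):
    hsv=cv2.cvtColor(im,cv2.COLOR_RGB2HSV).astype(int);H,S,V=hsv[...,0],hsv[...,1],hsv[...,2]
    roi=np.zeros(H.shape,bool);roi[box[1]:box[3],box[0]:box[2]]=1
    return dict(blue=roi&(H>100)&(H<130)&(S>110)&(V>40),orange=roi&(H<14)&(S>170)&(V>110),
      dark=roi&(V<85)&(S<110), white=roi&(V>140)&(S<60))
BOX=dict(top=(224,150,362,228),side=(198,155,312,275))
def meas():
    for n in("top","side"):
        im=imaging.capture(n);m=masks(im,BOX[n])
        print(n)
        for k,z in(("blue",.024),("orange",.03),("dark",.03),("white",.006)):
            if m[k].any(): print(' ',k,m[k].sum(),*rect(n,m[k],z))
        x0,y0,x1,y1=BOX[n]
        o=im.copy()
        for k,c in(("blue",(0,0,255)),("orange",(255,0,0)),("dark",(0,255,0)),("white",(255,255,0))): o[m[k]]=c
        a=[cv2.resize(q[y0:y1,x0:x1],None,fx=3,fy=3,interpolation=0) for q in(im,o)]
        cv2.imwrite(f"pics/m_{n}_{env.read_state()['t']:.2f}.png",(np.vstack(a) if n=="top" else np.hstack(a))[:,:,::-1])
E
python3 -c "
from h import *
meas()
s=env.read_state();print(R.from_rotvec(s['tool_rot']).as_matrix().round(3))"; ls pics
```

```text
top
  blue 330 [544.  -13.5  25.  196.5] -0.0655
  orange 41 [595.5 147.1  12.4  27.3] 1.4008
  dark 840 [620.  -26.4  85.8 358.6] -0.2813
  white 4760 [543.  -14.7 199.4 409.9] -0.0946
side
  blue 440 [542.3 -12.7  26.9 209.1] -0.0648
  orange 128 [589.2 152.6  24.3  24.8] 0.3128
  dark 1119 [589.4  -6.9  87.5 375.2] -0.0977
  white 6026 [542.  -11.7 199.5 413.8] -0.0923
[[-0.948  0.319 -0.   ]
 [ 0.319  0.948 -0.001]
 [ 0.    -0.001 -1.   ]]
m_side_0.20.png
m_top_0.15.png
side0.png
top0.png
```

View pics/m_top_0.15.png

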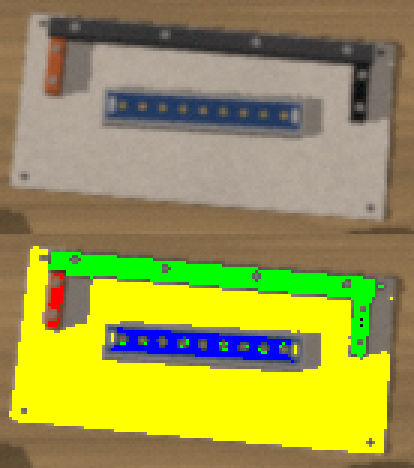

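View pics/m_side_0.20.png

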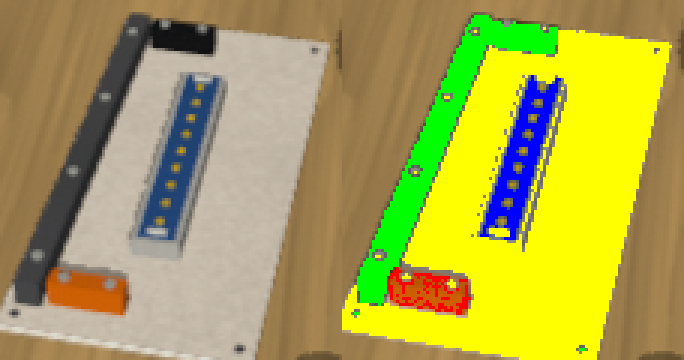

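The crops show the bar centred on the plate (top crop: ends at 107,105 and 300,118) and slightly skewed to the rail. Next I fit the lines for the axes.

```bash
cat >> h.py <<'E'
C=np.array([.5425,-.0130]);YAW=-.0935
def tojig(P): 
    c,s=np.cos(YAW),np.sin(YAW);return (np.asarray(P)[...,:2]-C)@np.array([[c,-s],[s,c]])
def bar():
    out=[]
    for n in("top","side"):
        m=masks(imaging.capture(n),BOX[n])
        b=cv2.morphologyEx(m["blue"].astype(np.uint8),cv2.MORPH_CLOSE,np.ones((5,5)))
        if n=="side":  b=cv2.morphologyEx(b,cv2.MORPH_OPEN,np.ones((5,5)))
        J=tojig(ray(n,np.argwhere(b>0)[:,::-1],.024))*1000
        w=np.linalg.svd(J-J.mean(0),full_matrices=False)[2][0];w*=np.sign(w[1])
        l=(J-J.mean(0))@w
        print(n,'bar centre(jig mm)',J.mean(0).round(1),'skew',round(-np.arctan2(w[0],w[1]),4),'len',np.ptp(l).round(1))
E
python3 - <<'E'
from h import *
bar()
for n in("top","side"):
    m=masks(imaging.capture(n),BOX[n])
    J=tojig(ray(n,np.argwhere(m["dark"])[:,::-1],.03))*1000
    k=(J[:,0]>50)&(abs(J[:,1])<130)
    J=J[k]; p=np.polyfit(J[:,1],J[:,0],1); r=J[:,0]-np.polyval(p,J[:,1])
    print(n,'rail slope',p.round(4),'resid pct',np.percentile(r,[2,98]).round(1))
    O=tojig(ray(n,np.argwhere(m["orange"])[:,::-1],.03))*1000; print('orange',np.percentile(O,[2,50,98],axis=0).round(1).tolist())
    k=tojig(ray(n,np.argwhere(m["dark"])[:,::-1],.03))*1000; k=k[(k[:,0]<60)&(k[:,1]<-120)];print('block',np.percentile(k,[2,50,98],axis=0).round(1).tolist())
E
```

```text
top bar centre(jig mm) [ 1.5 -1.2] skew 0.029 len 199.8
side bar centre(jig mm) [-0.4  5.3] skew 0.0281 len 188.6
top rail slope [-2.00000e-03  7.90125e+01] resid pct [-11.3  11.6]
orange [[6.4, 158.6], [34.3, 164.3], [64.6, 170.1]]
block [[5.6, -177.2], [31.0, -168.5], [57.1, -160.1]]
side rail slope [-5.00000e-04  7.63148e+01] resid pct [-12.2  12.6]
orange [[1.2, 160.5], [31.4, 175.7], [64.3, 194.7]]
block [[3.2, -172.4], [30.6, -150.6], [58.1, -131.9]]
```

```bash
cat >> h.py <<'E'
def go(jx,jy,z,jyaw=0.):
    """tool-frame delta to put TCP at jig (m), tool y axis at angle jyaw from jig y"""
    s=env.read_state();M=R.from_rotvec(s["tool_rot"]).as_matrix();p=np.array(s["eef_pos"])
    c,n=np.cos(YAW),np.sin(YAW);w=np.r_[C+np.array([[c,-n],[n,c]])@[jx,jy],z]
    cur=np.arctan2(M[1,1],M[0,1])-np.pi/2-YAW; d=(jyaw-cur+np.pi)%(2*np.pi)-np.pi
    f=np.array(s["contact_force"])
    print('t',round(s['t'],2),'jig mm',(tojig(p)*1000).round(1),'z',p[2].round(4),'yaw',round(cur,3),'F jig',np.r_[[[c,n],[-n,c]]@f[:2],f[2]].round(2),'j',np.round(s['joint_pos'],2))
    print('delta tool',(M.T@(w-p)).round(4),'spin',round(-d,4))
E
python3 -c "
from h import *
go(-.045,0,.1)"
```

```text
t 0.4 jig mm [-421.   473.3] z 0.2266 yaw -0.231 F jig [ 0.01 -0.64  1.02] j [ 1.1   0.34  1.52  0.    1.28 -0.15]
delta tool [-0.4745 -0.3745  0.1267] spin -0.2314
```

{"name": "drive_tool", "arguments": {
  "deltas": [
    [[-0.035,-0.028,0],-0.03],
    [[-0.07,-0.056,0],-0.06],
    [[-0.11,-0.085,0],-0.1],
    [[-0.145,-0.113,0],-0.15],
    [[-0.18,-0.141,0],-0.2],
    [[-0.215,-0.17,0],-0.231],
    [[-0.25,-0.197,0.02],-0.231],
    [[-0.29,-0.227,0.04],-0.231],
    [[-0.325,-0.255,0.06],-0.231],
    [[-0.36,-0.283,0.08],-0.231],
    [[-0.395,-0.312,0.1],-0.231],
    [[-0.43,-0.34,0.12],-0.231],
    [[-0.46,-0.363,0.127],-0.231],
    [[-0.4745,-0.3745,0.127],-0.231],
    [[-0.4745,-0.3745,0.127],-0.231],
    [[-0.4745,-0.3745,0.127],-0.231],
    [[-0.4745,-0.3745,0.127],-0.231]
  ]
}}

```text
t: 2.1
eef_pos: [0.497, -0.0074, 0.1002]
tool_rot: [0.145, 3.138, 0.001]
contact_force: [-0.9, -0.2, 0.4]
opening: 0.0914
grip_force: 0.0
```

```bash
python3 -c "
from h import *
go(-.045,0,.012)"
```

```text
t 2.1 jig mm [-45.8   1.3] z 0.1002 yaw 0.001 F jig [-0.92 -0.29  0.35] j [-0.17  0.44  1.77  0.    0.93 -1.65]
delta tool [-0.0008 -0.0014  0.0882] spin 0.0011
```

{"name": "drive_tool", "arguments": {
  "deltas": [
    [[0,-0.001,0.03],0],
    [[0,-0.001,0.055],0],
    [[0,-0.001,0.075],0],
    [[0,-0.001,0.085],0],
    [[0,-0.001,0.088],0],
    [[0,-0.001,0.088],0],
    [[0,-0.001,0.088],0]
  ]
}}

```text
t: 2.8
eef_pos: [0.4982, -0.0096, 0.0127]
tool_rot: [0.147, 3.136, -0.0]
contact_force: [0.3, 0.9, -0.4]
opening: 0.0918
grip_force: 0.0
```

```bash
python3 -c "
from h import *
go(-.033,0,.012)
im=imaging.capture('side'); cv2.imwrite('pics/s3.png',cv2.resize(im[130:330,180:380],None,fx=3,fy=3)[:,:,::-1])"
```

```text
t 2.8 jig mm [-44.4  -0.7] z 0.0127 yaw 0.0 F jig [ 0.25  0.89 -0.38] j [-0.17  0.58  1.84  0.    0.72 -1.65]
delta tool [-0.0114  0.0007  0.0007] spin 0.0001
```

View pics/s3.png

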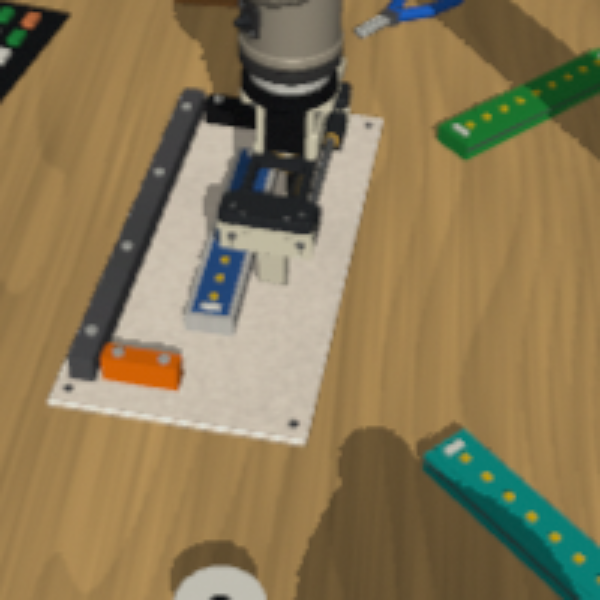

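Crop shows both fingers on the plate behind the bar's near face, clear of everything. Pushing forward with both fingertips (two points).

{"name": "drive_tool", "arguments": {
  "deltas": [
    [[-0.003,0,0.001],0],
    [[-0.006,0,0.001],0],
    [[-0.009,0,0.001],0],
    [[-0.011,0,0.001],0],
    [[-0.013,0,0.001],0],
    [[-0.015,0,0.001],0],
    [[-0.017,0,0.001],0],
    [[-0.019,0,0.001],0],
    [[-0.021,0,0.001],0],
    [[-0.024,0,0.001],0],
    [[-0.027,0,0.001],0],
    [[-0.03,0,0.001],0],
    [[-0.033,0,0.001],0],
    [[-0.036,0,0.001],0],
    [[-0.039,0,0.001],0],
    [[-0.042,0,0.001],0],
    [[-0.045,0,0.001],0],
    [[-0.048,0,0.001],0],
    [[-0.05,0,0.001],0],
    [[-0.05,0,0.001],0]
  ]
}}

```text
t: 4.85
eef_pos: [0.5478, -0.0145, 0.0107]
tool_rot: [0.147, 3.138, 0.0]
contact_force: [0.5, 0.0, -0.6]
opening: 0.0917
grip_force: 0.0
```

```bash
python3 -c "
from h import *
go(.0185,0,.012); bar()"
```

```text
t 4.85 jig mm [ 5.4 -1. ] z 0.0107 yaw -0.0 F jig [ 0.48  0.09 -0.61] j [-0.17  0.64  1.7   0.    0.79 -1.64]
delta tool [-0.0131  0.001  -0.0013] spin -0.0004h.py:44: RuntimeWarning: Mean of empty slice.
  w=np.linalg.svd(J-J.mean(0),full_matrices=False)[2][0];w*=np.sign(w[1])
  ret = um.true_divide(
Traceback (most recent call last):
  File "h.py", line 44, in bar
    w=np.linalg.svd(J-J.mean(0),full_matrices=False)[2][0];w*=np.sign(w[1])
      ~~~~~~~~~~~~~~~~~~~~~~~~~~~~~~~~~~~~~~~~~~~~~~~~~^^^
IndexError: index 0 is out of bounds for axis 0 with size 0
```

{"name": "drive_tool", "arguments": {
  "deltas": [
    [[-0.001,0,0],0],
    [[-0.002,0,0],0],
    [[-0.003,0,0],0],
    [[-0.004,0,0],0],
    [[-0.005,0,0],0],
    [[-0.006,0,0],0],
    [[-0.007,0,0],0],
    [[-0.008,0,0],0],
    [[-0.009,0,0],0],
    [[-0.009,0,0],0]
  ]
}}

```text
t: 5.9
eef_pos: [0.5566, -0.0153, 0.0108]
tool_rot: [0.147, 3.138, 0.0]
contact_force: [1.0, -0.6, 1.0]
opening: 0.0922
grip_force: 0.0
```

{"name": "drive_tool", "arguments": {
  "deltas": [
    [[-0.0005,0,0],0],
    [[-0.001,0,0],0],
    [[-0.0015,0,0],0],
    [[-0.002,0,0],0]
  ]
}}

```text
t: 6.3
eef_pos: [0.5583, -0.0154, 0.0107]
tool_rot: [-0.147, -3.138, -0.0]
contact_force: [-0.3, 0.0, 0.8]
opening: 0.0918
grip_force: 0.3
```

{"name": "drive_tool", "arguments": {
  "deltas": [
    [[-0.0005,0,0],0],
    [[-0.001,0,0],0],
    [[-0.0015,0,0],0],
    [[-0.002,0,0],0]
  ]
}}

```text
t: 6.7
eef_pos: [0.5604, -0.0156, 0.0107]
tool_rot: [0.147, 3.138, 0.0]
contact_force: [-0.6, 0.5, 0.2]
opening: 0.0919
grip_force: 0.3
```

```bash
python3 -c "
from h import *
go(.0185,0,.012)
im=imaging.capture('side'); cv2.imwrite('pics/s4.png',cv2.resize(im[150:290,190:330],None,fx=4,fy=4)[:,:,::-1])"
```

```text
t 6.7 jig mm [18.1 -1. ] z 0.0107 yaw -0.0 F jig [-0.6   0.41  0.24] j [-0.16  0.66  1.66  0.    0.82 -1.64]
delta tool [-0.0004  0.001  -0.0013] spin -0.0003
```

View pics/s4.png

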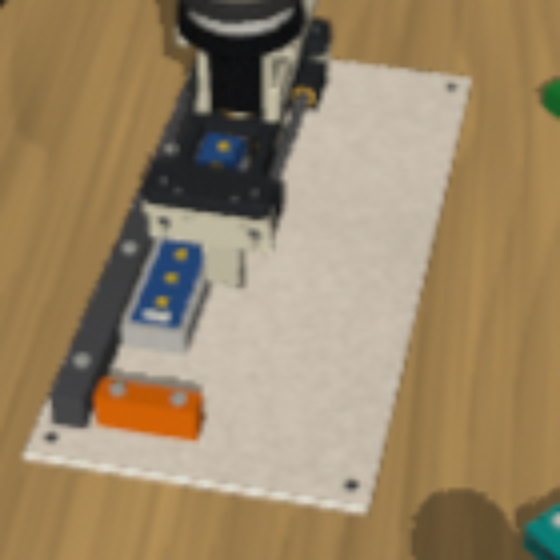

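The crop shows the bar's left end almost at the rail (end at 120–200, 320), not yet in firm contact.

{"name": "drive_tool", "arguments": {
  "deltas": [
    [[-0.0004,0,0],0],
    [[-0.0008,0,0],0],
    [[-0.0012,0,0],0]
  ]
}}

```text
t: 7.05
eef_pos: [0.5615, -0.0158, 0.0107]
tool_rot: [-0.147, -3.138, -0.0]
contact_force: [-1.2, 0.0, 1.1]
opening: 0.092
grip_force: 0.8
```

{"name": "drive_tool", "arguments": {
  "deltas": [
    [[-0.0004,0,0],0],
    [[-0.0008,0,0],0],
    [[-0.0012,0,0],0]
  ]
}}

```text
t: 7.35
eef_pos: [0.5617, -0.0157, 0.0105]
tool_rot: [-0.146, -3.136, -0.0]
contact_force: [-5.8, 0.5, 2.7]
opening: 0.0919
grip_force: 2.9
```

{"name": "drive_tool", "arguments": {
  "deltas": [
    [[-0.0004,0,0],0],
    [[-0.0008,0,0],0]
  ]
}}

```text
t: 7.55
eef_pos: [0.5617, -0.0157, 0.0103]
tool_rot: [-0.146, -3.134, -0.0]
contact_force: [-7.9, 0.2, 3.3]
opening: 0.0925
grip_force: 3.9
```

{"name": "drive_tool", "arguments": {
  "deltas": [
    [[-0.0003,0,0],0],
    [[-0.0003,0,0],0],
    [[-0.0003,0,0],0],
    [[-0.0003,0,0],0]
  ]
}}

```text
t: 7.95
eef_pos: [0.5617, -0.0157, 0.0103]
tool_rot: [-0.146, -3.133, -0.0]
contact_force: [-8.2, 0.1, 3.7]
opening: 0.0917
grip_force: 3.9
```

{"name": "drive_tool", "arguments": {
  "deltas": [
    [[0,0,0],0],
    [[0,0,0],0],
    [[0,0,0],0],
    [[0,0,0],0],
    [[0,0,0],0],
    [[0,0,0],0],
    [[0,0,0],0],
    [[0,0,0],0],
    [[0,0,0],0],
    [[0,0,0],0],
    [[0,0,0],0],
    [[0,0,0],0]
  ]
}}

```text
t: 9.15
eef_pos: [0.5617, -0.0157, 0.0103]
tool_rot: [-0.146, -3.133, -0.0]
contact_force: [-8.0, 1.1, 3.8]
opening: 0.092
grip_force: 3.9
```

```bash
python3 -c "
from h import *
go(.0185,0,.012)"
```

```text
t 9.15 jig mm [19.3 -0.9] z 0.0103 yaw 0.001 F jig [-8.1   0.3   3.78] j [-0.16  0.66  1.66 -0.    0.82 -1.64]
delta tool [ 0.0009  0.0009 -0.0017] spin 0.0007
```

{"name": "drive_tool", "arguments": {
  "deltas": [
    [[-0.0003,0,0],0],
    [[-0.0004,0,0],0],
    [[-0.0004,0,0],0],
    [[-0.0004,0,0],0],
    [[-0.0004,0,0],0],
    [[-0.0004,0,0],0],
    [[-0.0004,0,0],0],
    [[-0.0004,0,0],0],
    [[-0.0004,0,0],0],
    [[-0.0004,0,0],0],
    [[-0.0004,0,0],0],
    [[-0.0004,0,0],0],
    [[-0.0004,0,0],0],
    [[-0.0004,0,0],0]
  ]
}}

```text
t: 10.55
eef_pos: [0.5617, -0.0157, 0.0102]
tool_rot: [-0.145, -3.133, -0.001]
contact_force: [-9.4, 0.7, 4.2]
opening: 0.0915
grip_force: 4.4
```

{"name": "drive_tool", "arguments": {
  "deltas": [
    [[0.001,0,0],0],
    [[0.003,0,0],0],
    [[0.006,0,0],0],
    [[0.012,0,0],0],
    [[0.022,0,0],0],
    [[0.03,0,-0.02],0],
    [[0.03,0,-0.05],0],
    [[0.03,0,-0.07],0],
    [[0.03,0,-0.07],0]
  ]
}}

```text
t: 11.45
eef_pos: [0.5356, -0.0134, 0.0835]
tool_rot: [0.147, 3.132, -0.001]
contact_force: [-0.1, -0.7, 0.6]
opening: 0.0917
grip_force: 0.0
```

```bash
python3 -c "
from h import *
go(.042,-.135,.08,-1.5708)"
```

```text
t 11.45 jig mm [-6.8 -1. ] z 0.0835 yaw -0.0 F jig [-0.07 -0.67  0.58] j [-0.17  0.52  1.69  0.    0.93 -1.65]
delta tool [-0.0488 -0.134   0.0038] spin 1.5705
```

{"name": "drive_tool", "arguments": {
  "deltas": [
    [[-0.01,-0.02,0],0.14],
    [[-0.02,-0.04,0],0.28],
    [[-0.03,-0.06,0],0.42],
    [[-0.04,-0.08,0],0.56],
    [[-0.05,-0.1,0],0.7],
    [[-0.05,-0.12,0],0.84],
    [[-0.05,-0.134,0],0.98],
    [[-0.05,-0.134,0],1.12],
    [[-0.05,-0.134,0],1.26],
    [[-0.05,-0.134,0],1.4],
    [[-0.05,-0.134,0],1.54],
    [[-0.05,-0.134,0],1.57],
    [[-0.05,-0.134,0],1.57],
    [[-0.05,-0.134,0],1.57]
  ],
  "fingers": 0,
  "force": 10
}}

```text
t: 12.85
eef_pos: [0.5713, -0.1512, 0.0803]
tool_rot: [-2.319, -2.119, 0.0]
contact_force: [0.2, 0.4, -0.3]
opening: 0.0004
grip_force: 0.0
```

```bash
python3 -c "
from h import *
go(.044,-.135,.012,-1.5708)
im=imaging.capture('side'); cv2.imwrite('pics/s5.png',cv2.resize(im[130:290,190:350],None,fx=4,fy=4)[20*0:600,:,::-1])"
```

```text
t 12.85 jig mm [  41.6 -134.9] z 0.0803 yaw -1.568 F jig [ 0.19  0.4  -0.27] j [-0.39  0.61  1.52  0.    1.01 -0.3 ]
delta tool [-0.0001  0.0024  0.0683] spin 0.0032
```

View pics/s5.png

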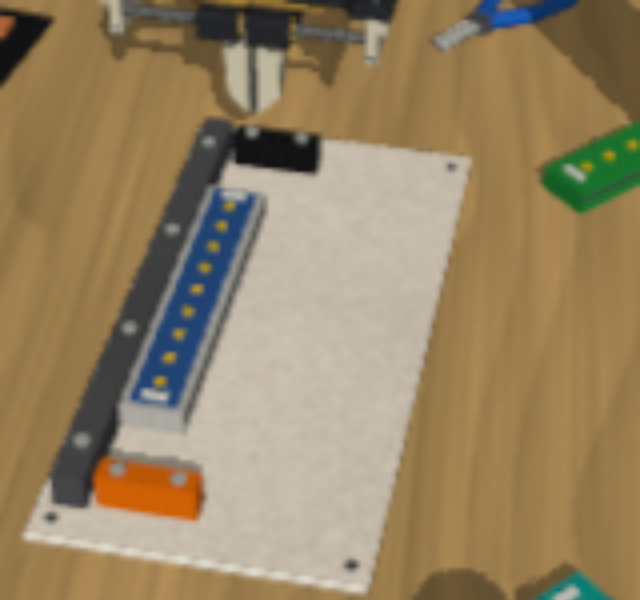

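Bar lies flush along the rail (ends at 125–185,425 and 235,190), the finger shut above the gap between the bar's right end and the black block.

```bash
python3 - <<'E'
from h import *
# end pixels of bar (left end face bottom corners), block front lower edge, on plate height; from crop s5 (x4, origin 190,130)
px=lambda u,v:(190+u/4,130+v/4)
print('bar left end bottom',(tojig(ray("side",[px(122,417),px(183,430)],.006))*1000).round(1).tolist())
print('bar right end top',(tojig(ray("side",[px(218,188),px(264,197)],.024))*1000).round(1).tolist())
print('block inner bottom',(tojig(ray("side",[px(236,162),px(317,172)],.006))*1000).round(1).tolist())
E
```

```text
bar left end bottom [[69.5, 103.6], [30.4, 106.7]]
bar right end top [[61.6, -107.0], [28.6, -104.0]]
block inner bottom [[62.6, -161.7], [3.7, -162.6]]
```

{"name": "drive_tool", "arguments": {
  "deltas": [
    [[0,0.002,0.03],0.003],
    [[0,0.002,0.05],0.003],
    [[0,0.002,0.062],0.003],
    [[0,0.002,0.068],0.003],
    [[0,0.002,0.068],0.003],
    [[0,0.002,0.068],0.003]
  ]
}}

```text
t: 13.5
eef_pos: [0.5741, -0.1517, 0.0135]
tool_rot: [2.324, 2.112, 0.001]
contact_force: [-0.1, -0.3, -0.1]
opening: 0.0003
grip_force: 0.0
```

```bash
python3 -c "
from h import *
go(.044,-.12,.012,-1.5708)"
```

```text
t 13.5 jig mm [  44.5 -135.1] z 0.0135 yaw -1.573 F jig [-0.04 -0.26 -0.05] j [-0.39  0.7   1.56  0.    0.88 -0.29]
delta tool [ 0.0151 -0.0005  0.0015] spin -0.0022
```

{"name": "drive_tool", "arguments": {
  "deltas": [
    [[0.004,0,0.001],0],
    [[0.008,0,0.001],0],
    [[0.01,0,0.001],0],
    [[0.012,0,0.001],0],
    [[0.014,0,0.001],0],
    [[0.016,0,0.001],0],
    [[0.018,0,0.001],0],
    [[0.02,0,0.001],0],
    [[0.022,0,0.001],0],
    [[0.025,0,0.001],0],
    [[0.028,0,0.001],0],
    [[0.031,0,0.001],0],
    [[0.034,0,0.001],0],
    [[0.037,0,0.001],0],
    [[0.04,0,0.001],0],
    [[0.043,0,0.001],0],
    [[0.046,0,0.001],0],
    [[0.049,0,0.001],0],
    [[0.052,0,0.001],0],
    [[0.054,0,0.001],0]
  ]
}}

```text
t: 15.5
eef_pos: [0.5787, -0.0974, 0.0117]
tool_rot: [-2.325, -2.112, -0.0]
contact_force: [-0.5, 0.4, 0.0]
opening: 0.0006
grip_force: 0.3
```

{"name": "drive_tool", "arguments": {
  "deltas": [
    [[0.001,0,0],0],
    [[0.002,0,0],0],
    [[0.003,0,0],0],
    [[0.004,0,0],0],
    [[0.005,0,0],0]
  ]
}}

```text
t: 16.0
eef_pos: [0.5792, -0.0927, 0.0117]
tool_rot: [-2.326, -2.112, -0.0]
contact_force: [-0.4, -1.5, 0.1]
opening: 0.0002
grip_force: 0.3
```

```bash
python3 -c "
from h import *
go(.044,-.07,.012,-1.5708)
im=imaging.capture('side'); cv2.imwrite('pics/s6.png',cv2.resize(im[150:290,190:330],None,fx=4,fy=4)[:,:,::-1])"
```

```text
t 16.0 jig mm [ 44. -76.] z 0.0117 yaw -1.573 F jig [-0.3  -1.52  0.08] j [-0.29  0.69  1.59  0.    0.86 -0.19]
delta tool [ 0.006  -0.     -0.0003] spin -0.0026
```

View pics/s6.png

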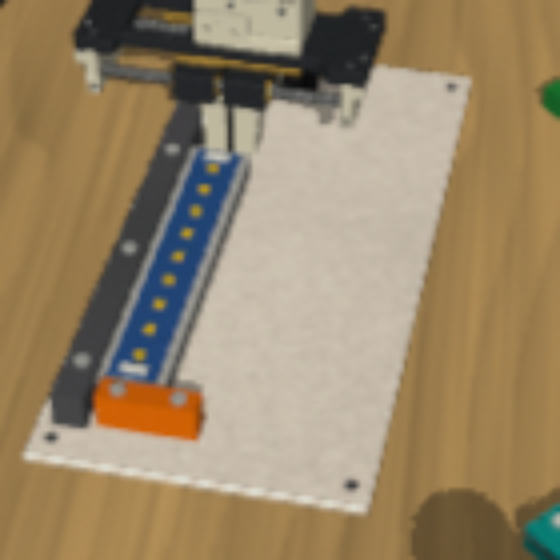

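The bar lies along the rail with its left end (135,370) about at the orange stop. Closing slowly.

{"name": "drive_tool", "arguments": {
  "deltas": [
    [[0.0005,0,0],0],
    [[0.001,0,0],0],
    [[0.0015,0,0],0],
    [[0.002,0,0],0]
  ]
}}

```text
t: 16.45
eef_pos: [0.5794, -0.0907, 0.0117]
tool_rot: [-2.326, -2.112, -0.0]
contact_force: [-0.2, -0.5, 0.6]
opening: 0.0006
grip_force: 0.3
```

{"name": "drive_tool", "arguments": {
  "deltas": [
    [[0.0005,0,0],0],
    [[0.001,0,0],0],
    [[0.0015,0,0],0]
  ]
}}

```text
t: 16.75
eef_pos: [0.5796, -0.0892, 0.0117]
tool_rot: [-2.325, -2.112, -0.0]
contact_force: [-0.0, -0.0, 0.4]
opening: 0.0002
grip_force: 0.3
```

{"name": "drive_tool", "arguments": {
  "deltas": [
    [[0.0005,0,0],0],
    [[0.001,0,0],0],
    [[0.0015,0,0],0]
  ]
}}

```text
t: 17.05
eef_pos: [0.5796, -0.0887, 0.0117]
tool_rot: [2.324, 2.112, -0.001]
contact_force: [-1.2, -6.9, -0.4]
opening: 0.0001
grip_force: 3.6
```

{"name": "drive_tool", "arguments": {
  "deltas": [
    [[0.0002,0,0],0],
    [[0.0002,0,0],0],
    [[0.0002,0,0],0]
  ]
}}

```text
t: 17.35
eef_pos: [0.5796, -0.0887, 0.0117]
tool_rot: [2.325, 2.112, -0.001]
contact_force: [-1.1, -5.3, -0.7]
opening: 0.0007
grip_force: 3.1
```

{"name": "drive_tool", "arguments": {
  "deltas": [
    [[0,0,0],0],
    [[0,0,0],0]
  ]
}}

```text
t: 17.55
eef_pos: [0.5796, -0.0887, 0.0117]
tool_rot: [2.325, 2.112, -0.001]
contact_force: [-0.7, -5.6, -0.2]
opening: 0.0005
grip_force: 3.1
```

{"name": "drive_tool", "arguments": {
  "deltas": [
    [[0.0003,0,0],0],
    [[0.0005,0,0],0],
    [[0.0005,0,0],0],
    [[0.0005,0,0],0]
  ]
}}

```text
t: 17.95
eef_pos: [0.5796, -0.0887, 0.0118]
tool_rot: [2.324, 2.111, -0.002]
contact_force: [-0.9, -7.8, 0.1]
opening: 0.0009
grip_force: 4.1
```

{"name": "drive_tool", "arguments": {
  "deltas": [
    [[0.0002,0,0],0],
    [[0.0002,0,0],0],
    [[0.0002,0,0],0],
    [[0.0002,0,0],0],
    [[0.0002,0,0],0],
    [[0.0002,0,0],0],
    [[0.0002,0,0],0],
    [[0.0002,0,0],0],
    [[0.0002,0,0],0],
    [[0.0002,0,0],0],
    [[0.0002,0,0],0],
    [[0.0002,0,0],0],
    [[0.0002,0,0],0],
    [[0.0002,0,0],0]
  ]
}}

```text
t: 19.35
eef_pos: [0.5796, -0.0886, 0.0117]
tool_rot: [2.324, 2.111, -0.002]
contact_force: [-2.6, -8.8, -0.1]
opening: 0.0005
grip_force: 4.5
```

{"name": "drive_tool", "arguments": {
  "deltas": [
    [[-0.0005,0,0],0],
    [[-0.001,0,0],0],
    [[-0.002,0,0],0],
    [[-0.004,0,0],0],
    [[-0.01,0,0],0],
    [[-0.015,0,0],0],
    [[-0.02,0,-0.02],0],
    [[-0.02,0,-0.06],0],
    [[-0.02,0,-0.1],0],
    [[-0.02,0,-0.12],0],
    [[-0.02,-0.05,-0.12],0],
    [[-0.02,-0.1,-0.12],0],
    [[-0.02,-0.12,-0.12],0],
    [[-0.02,-0.12,-0.12],0]
  ]
}}

```text
t: 20.75
eef_pos: [0.4559, -0.0949, 0.132]
tool_rot: [-2.325, -2.111, 0.001]
contact_force: [0.6, -0.0, -1.1]
opening: 0.0006
grip_force: 0.0
```

```bash
python3 -c "
from h import *
go(0,0,.1)
im=imaging.capture('side')
cv2.imwrite('pics/s7.png',cv2.resize(im[150:280,195:325],None,fx=4.6,fy=4.6,interpolation=2)[:600,:,::-1])
m=masks(im,BOX['side'])['blue'].astype(np.uint8)
b=cv2.morphologyEx(cv2.morphologyEx(m,cv2.MORPH_CLOSE,np.ones((5,5))),cv2.MORPH_OPEN,np.ones((5,5)))
J=tojig(ray('side',np.argwhere(b>0)[:,::-1],.024))*1000
w=np.linalg.svd(J-J.mean(0),full_matrices=False)[2][0];w*=np.sign(w[1]);print(J.mean(0),-np.arctan2(w[0],w[1]))
"
```

```text
t 20.75 jig mm [-78.5 -89.7] z 0.132 yaw -1.574 F jig [ 0.61  0.02 -1.09] j [-0.37  0.34  1.82  0.    0.98 -0.27]
delta tool [0.0899 0.0783 0.0319] spin -1.5741
[50.25158896 54.38164607] 0.0025366115555786766
```

View pics/s7.png

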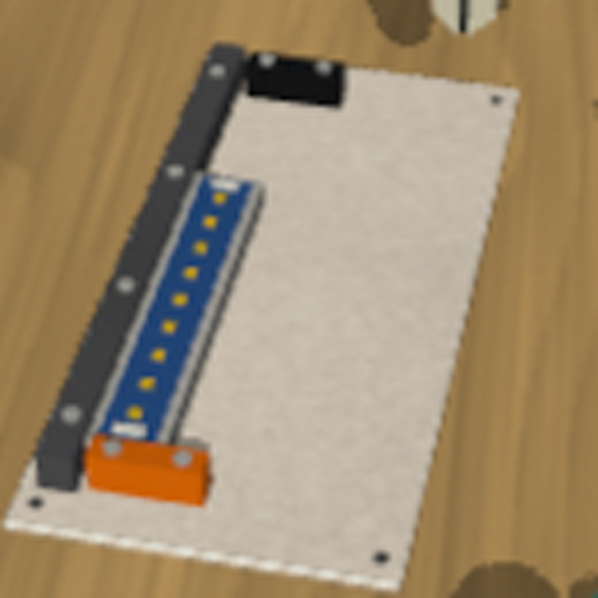

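```bash
python3 - <<'E'
from h import *
im=imaging.capture('top'); m=masks(im,BOX['top'])
b=cv2.morphologyEx(m["blue"].astype(np.uint8),cv2.MORPH_CLOSE,np.ones((5,5)))
print(b.sum())
J=tojig(ray('top',np.argwhere(b>0)[:,::-1],.024))*1000
print(J.mean(0),np.ptp(J,axis=0),np.polyfit(J[:,1],J[:,0],1))
# side: bar board edges and rail-top line slope compare
im=imaging.capture('side'); hsv=cv2.cvtColor(im,cv2.COLOR_RGB2HSV).astype(int)
y=(hsv[...,0]>15)&(hsv[...,0]<35)&(hsv[...,1]>120)&(hsv[...,2]>110)
bl=cv2.morphologyEx(masks(im,BOX['side'])['blue'].astype(np.uint8),cv2.MORPH_CLOSE,np.ones((7,7)))
P=np.argwhere(y&(bl>0))[:,::-1]
J=tojig(ray('side',P,.027))*1000
print(len(P),J.mean(0),np.polyfit(J[:,1],J[:,0],1))
E
```

```text
358
[52.10335207 63.11445398] [ 24.91947045 170.50834246] [-5.21398873e-03  5.24324301e+01]
38 [49.60567977 53.58891226] [1.94477293e-03 4.95014615e+01]
```

Vision can't resolve under about 1 mm, so I'll confirm the rail seat with one more light two-finger push, at the bar's new middle.

```bash
python3 -c "
from h import *
go(0,.045,.09)"
```

```text
t 20.9 jig mm [-74.5 -90.2] z 0.1322 yaw -1.574 F jig [0.23 0.03 0.35] j [-0.37  0.35  1.81  0.    0.98 -0.27]
delta tool [0.1355 0.074  0.0423] spin -1.5737
```

{"name": "drive_tool", "arguments": {
  "deltas": [
    [[0.02,0.01,0],-0.14],
    [[0.04,0.02,0],-0.28],
    [[0.06,0.03,0],-0.42],
    [[0.08,0.04,0],-0.56],
    [[0.1,0.05,0],-0.7],
    [[0.12,0.06,0],-0.84],
    [[0.135,0.07,0],-0.98],
    [[0.135,0.07,0.01],-1.12],
    [[0.135,0.07,0.02],-1.26],
    [[0.135,0.07,0.03],-1.4],
    [[0.135,0.07,0.04],-1.54],
    [[0.135,0.07,0.042],-1.573],
    [[0.135,0.07,0.042],-1.573],
    [[0.135,0.07,0.042],-1.573]
  ],
  "fingers": 100
}}

```text
t: 22.3
eef_pos: [0.542, 0.0325, 0.0895]
tool_rot: [0.149, 3.138, 0.0]
contact_force: [-0.0, 1.0, 0.5]
opening: 0.0917
grip_force: 0.0
```

```bash
python3 -c "
from h import *
go(.0,.045,.012)"
```

```text
t 22.3 jig mm [-4.8 45.2] z 0.0895 yaw -0.001 F jig [-0.13  0.95  0.53] j [-0.08  0.52  1.66  0.    0.96 -1.56]
delta tool [-0.0047 -0.0002  0.0775] spin -0.0013
```

{"name": "drive_tool", "arguments": {
  "deltas": [
    [[0,0,0.03],0],
    [[0,0,0.055],0],
    [[0,0,0.07],0],
    [[0,0,0.0775],0],
    [[0,0,0.0775],0],
    [[-0.004,0,0.0775],0],
    [[-0.008,0,0.0775],0],
    [[-0.012,0,0.0775],0],
    [[-0.015,0,0.0775],0],
    [[-0.017,0,0.0775],0],
    [[-0.019,0,0.0775],0],
    [[-0.02,0,0.0775],0],
    [[-0.021,0,0.0775],0],
    [[-0.0215,0,0.0775],0],
    [[-0.022,0,0.0775],0],
    [[-0.0225,0,0.0775],0]
  ]
}}

```text
t: 23.9
eef_pos: [0.5634, 0.0303, 0.0122]
tool_rot: [-0.147, -3.138, -0.0]
contact_force: [1.1, 0.3, -1.0]
opening: 0.0918
grip_force: 0.0
```

```bash
python3 -c "
from h import *
go(.0193,.045,.012)"
```

```text
t 23.9 jig mm [16.8 45.1] z 0.0122 yaw -0.0 F jig [ 1.07  0.44 -1.02] j [-0.08  0.66  1.65  0.    0.83 -1.56]
delta tool [-0.0025 -0.0001  0.0002] spin -0.0003
```

{"name": "drive_tool", "arguments": {
  "deltas": [
    [[-0.0005,0,0],0],
    [[-0.001,0,0],0],
    [[-0.0015,0,0],0],
    [[-0.002,0,0],0],
    [[-0.0025,0,0],0]
  ]
}}

```text
t: 24.4
eef_pos: [0.5658, 0.0301, 0.0122]
tool_rot: [-0.147, -3.138, -0.0]
contact_force: [-1.9, 0.0, 0.6]
opening: 0.0918
grip_force: 0.6
```

{"name": "drive_tool", "arguments": {
  "deltas": [
    [[-0.0005,0,0],0],
    [[-0.001,0,0],0],
    [[-0.0015,0,0],0]
  ]
}}

```text
t: 24.7
eef_pos: [0.5659, 0.0301, 0.0119]
tool_rot: [-0.146, -3.135, -0.0]
contact_force: [-6.8, 0.3, 2.3]
opening: 0.0921
grip_force: 3.3
```

```bash
python3 -c "
from h import *
go(.0193,.045,.012)"
```

```text
t 24.7 jig mm [19.3 45.1] z 0.0119 yaw 0.0 F jig [-6.76 -0.31  2.31] j [-0.08  0.67  1.64 -0.    0.83 -1.56]
delta tool [-0.     -0.0001 -0.0001] spin 0.0003
```

The contact came at the same x (19.3 mm) as the first seating, so the bar had stayed flush. Backing off.

{"name": "drive_tool", "arguments": {
  "deltas": [
    [[-0.0003,0,0],0],
    [[-0.0003,0,0],0],
    [[-0.0003,0,0],0],
    [[-0.0003,0,0],0],
    [[-0.0003,0,0],0],
    [[0.001,0,0],0],
    [[0.003,0,0],0],
    [[0.007,0,0],0],
    [[0.015,0,0],0],
    [[0.025,0,0],0],
    [[0.03,0,-0.02],0],
    [[0.03,0,-0.06],0],
    [[0.05,0,-0.1],0],
    [[0.09,0,-0.12],0],
    [[0.12,0,-0.12],0],
    [[0.12,0,-0.12],0],
    [[0.12,0,-0.12],0],
    [[0.12,0,-0.12],0]
  ]
}}

```text
t: 26.5
eef_pos: [0.4487, 0.041, 0.1322]
tool_rot: [0.147, 3.137, 0.0]
contact_force: [-0.6, 0.6, -0.3]
opening: 0.0919
grip_force: 0.0
```

```bash
python3 -c "
from h import *
go(0,0,.1)
im=imaging.capture('side')
cv2.imwrite('pics/s8.png',im[100:400,140:440][:,:,::-1].repeat(2,0).repeat(2,1))"
```

```text
t 26.5 jig mm [-98.5  45.1] z 0.1322 yaw -0.0 F jig [-0.64  0.53 -0.29] j [-0.08  0.32  1.86  0.    0.97 -1.56]
delta tool [-0.0985 -0.045   0.0323] spin -0.0004
```

View pics/s8.png

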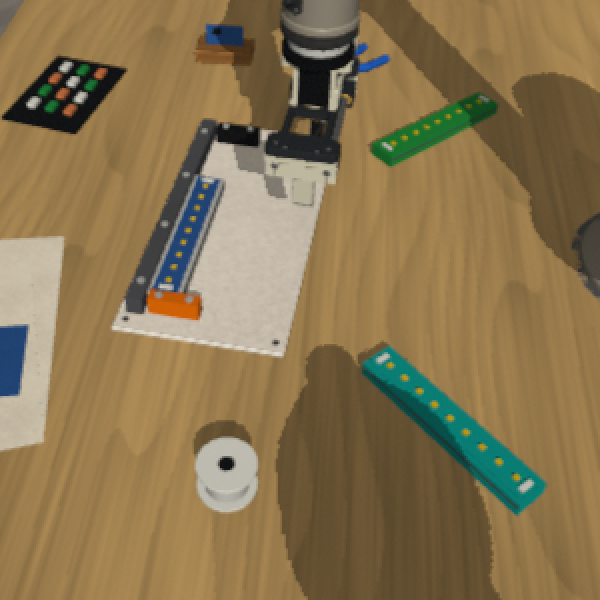

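The bar lies along the rail and against the orange stop (165,288); the arm is clear and the tools are untouched.

```bash
python3 -c "
from bench import job_done
print(job_done())"
```

```text
the job is handed in; nothing more can be done
None
```

I pushed the bar home along the rail and slid it up to the orange stop. Each hold was over a second at about 8–9 N, no reading passed 10 N, and I handed it in at about 27 s with the bar flush against both as far as the camera and a last touch on the rail side show.

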